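# Mix a urine sediment tube on the vortex mixer

### The arm

A 6-joint arm with a two-finger parallel gripper is mounted at the origin on the work surface. World frame = base frame: x ahead of the robot, y to its left, z up, the work surface at z = 0. Lengths are in m, angles in degrees, forces in N, time in s.
With the tool pointing down it reaches from about 0.25 to 0.725 m from the base axis. Payload 9.7 kg.
Tool frame: the origin (TCP) lies midway between the tips of the shut fingers; the grasp point (between the pads) lies 19 mm behind it; z points along the fingers, y is the line along which they close (so a half turn about z gives the same grasp; the last joint's range is limited). The gripper opens to 85 mm and grips with 20 to 120 N. Pads are 22 mm wide; open, the fingers measure 114 mm over their backs; the gripper's body (76 mm by 85 mm) begins 54 mm behind the grasp point. The pads swing forward as they close: fully open they stand 13 mm farther back than shut.
Start: joints at [-76.031, 4.979, 10.078, 95.1, 0, 90], TCP at [0.133, -0.534, 0.231] pointing down, gripper open.
Joint ranges: [-179.16, 179.16], [-48.56, 103.87], [-65.8, 70.77], [-126.05, 130.52], [-82.76, 87.17], [-180, 180]. Speed limits (degrees/s): [127.2, 127.2, 147.25, 180, 180, 180].

### API

Orientations are given as [roll, pitch, yaw] about the fixed x, y, z axes, in that order (R = Rz(yaw) Ry(pitch) Rx(roll)).
In Python, from workcell import readout, imaging, bot, spotter gives the robot as it stands.
- The arm moves only by the shell command python3 -m jog 'ROWS' [FORCE]. ROWS is JSON, a list of rows, each an object with "rotation": the turn, a rotation vector about the world's x, y, z in degrees, a list of three; "translation": the shift along the world's x, y, z in mm, a list of three; "grip": the finger opening in mm, from 0 to 85.4. In form: [{"rotation": [wx, wy, wz], "translation": [dx, dy, dz], "grip": grip}, ...]. A call has 1 to 20 rows; each row is the pose to reach, as a shift and turn from the pose commanded when the call began; what a row does not reach only later rows make up. A row lasts 1/10 s, in which the tool goes at most 50 mm and 8.59 degrees, less where a joint would pass 70% of its speed; a pose out of reach is approached as far as the arm can. A call with a gripper value outside its range is refused whole. The fingers move at their own pace and stop on an object; FORCE is the grip in N (left out, the last holds). Time passes only in rows, so rows that repeat a pose let the fingers close. It gives the time, the measured TCP pose, the force, the opening and the grip force at its end, in the units of the state.
- readout.get_obs(): the state, without advancing time (a new reading comes with each control period).
- imaging.camera(name): name is "side" or "top" or "wrist"; returns (picture, depth): 384x512x3 uint8, red, green, blue; 384x512 float32, m along the optical axis (not along the pixel's ray), 0 where there is no reading.
- imaging.camera_info(name): a dict with "vertical_fov" (degrees; the focal length in pixels is half the picture's height over the tangent of half this angle, whatever the lens; pixels are square), "cx", "cy" (the principal point, pixels), "k1" (the pictures are not rectified: a ray, as slopes to the right and down, at radius r is drawn at 1 + k1 r^2 times it, then the intrinsics apply), "extrinsics" (4x4, takes a point from camera to world coordinates); the wrist camera has in their place "tool_from_camera" (4x4, takes a point from camera to tool coordinates, whose origin is the TCP and whose axes are the flange's). Camera axes: x right, y down, z forward; pixel columns grow to the right and rows downward; lengths in m; the calibration is good to about 2 mm. A picture is of the moment at which its call begins: read the wrist's pose just before it. camera_info takes no time and is no camera call.
- bot.job_done(): hands the job in; it is judged then, once.
Trained networks look in the newest picture that a camera, given by its name, has taken for a name from the list of things; names that differ only in an ending like _2 or _b are one class to them, and where a whole thing is asked for, a point or a joint stands for the part that bears it (a point fixed in the world has none). Each returns a list of dicts, best first, with "confidence" (0 to 1); they miss things now and then, are a little off and sometimes report something else, mostly with a low value. They report only what shows in the picture. A call takes as long as a camera call.
- spotter.spot_in(camera, target): "box" ([centre column, centre row, width, height] in pixels, round what is visible of it).
- spotter.mark_of(camera, target): "uv" ([column, row] in pixels: a listed point, or the origin of a listed thing).
The state is a dict: "time": time; "q": joint angles; "qd": joint speeds; "joint_efforts": joint torques, N m; "ee_pos": TCP position; "tcp_rot": TCP orientation; "wrist_force": force on the tool from outside, world axes, zero at the start; "torque": the same for the moment, N m; "opening": finger opening in m; "grasp_force": force on a finger pad.
Only numpy, scipy, OpenCV 4.12 (cv2) and the standard library are available. Lean on these libraries where they do the work, as an engineer would, in place of code of your own. Each camera call takes 0.05 s, during which the arm holds its last target. There are 200 camera calls.

### The job

Get the urine sediment back into suspension on the vortex mixer. First press and release the green power key, then press and release the blue touch-mode key, leaving the white continuous-run key alone. Then take the yellow-capped tube out of the rack and, keeping it upright, press it gently down into the mixer's rubber cup so that the cup sinks about 5 mm of its 8 mm travel; keep it pressed there at least five seconds and finish still holding it pressed down, with the other tubes and everything else on the bench left as they are.

Things in the scene. Friction and masses are not known exactly. Their poses are not given: they have to be found in the camera images.
- mixer: Cream vortex mixer, 240 deep (x) by 150 wide (y), does not slide. Origin: centre of its underside; x from its front (panel side, towards the robot) to its rear. Behind x = -2 its deck is 107 high, rubber cup at x = 60, y = 0. The front panel slopes 20 degrees, 45 high at the front to 88: keys at x = -79, y = 48 green, 0 blue, -48 white; higher up a display and a grey fixed knob (y = -42).
- power_key_top (a point): Centre of the top face of the green power key (18 mm diameter, stands 7 mm out of the panel); moves with the key. z axis: out of the panel (20 degrees from vertical, leaning to the mixer's front); x axis up the slope, y the mixer's y. It slides along its own -z; closed fingers pointing straight down can press it too.
- power_key (a joint): Travel of the green power key, m: 0 out, 0.004 fully in. Springs back; about 1 N to start, 4 N fully in. It registers beyond 2.5 mm.
- touch_key_top (a point): Centre of the top face of the blue touch-mode key, made and oriented like the power key.
- touch_key (a joint): Travel of the blue touch-mode key, same values and spring as the power key; registers beyond 2.5 mm.
- run_key (a joint): Travel of the white continuous-run key (same kind of key, 0 out, 0.004 fully in); not to be pressed.
- cup_seat (a point): Centre of the inner floor of the mixer's black rubber cup, where the tube's tip goes: 130 mm above the bench when up, moves down with the cup. The cup is round, 40 mm across at the rim outside, 30 mm inside, about 25 mm at its floor, 15 mm deep (rim 145 mm above the bench). z up.
- mixer_cup (a joint): How far the rubber cup is pushed down, m: 0 up, 0.008 bottomed. Spring-loaded: about 1.6 N starts it, 5 N at 5 mm, 7 N at 8 mm. In touch mode the mixer runs only while the cup is held down; let go, the cup rises. Does not turn or shake here.
- rack: Blue grid rack, white ends, 86 (x) by 176 (y) by 60 mm high, does not slide. Origin: centre of its underside. 2 rows (x = -17, +17) of 5 square 18 mm holes, 32 mm apart along y; their floor is 6 mm up. The hole beside a tube along the rack's x is empty, so fingers fit on both x sides of a tube; along y they may not.
- urine_tube: The yellow-capped tube: 16 mm diameter, 110 mm long, 18 g, bottom 18 mm tapering to an 8 mm flat tip, yellow cap of 18 mm diameter over the top 20 mm (90 to 110 mm above the tip). Origin: centre of the tip; z along the tube up to the cap. Stands in one of the rack's holes with about 1 mm play.
- purple_tube: Purple-capped tube of the same shape, in the rack; stays there.
- black_tube: Black-capped tube of the same shape, in the rack; stays there.
- teal_tube: Teal-capped tube of the same shape, in the rack; stays there.
- strip_bottle: White test-strip bottle with coloured squares, 45 mm diameter, 115 mm tall, loose at the back of the bench. Origin: centre of its underside.
- reagent_carton: White carton with a crimson band, 50 x 60 x 85 mm, loose at the back. Origin: centre of its underside.
- control_carton: White carton with a pink band, 50 x 50 x 70 mm, loose at the back. Origin: centre of its underside.
- slide_box: Flat blue slide box, 87 x 177 mm, 35 mm tall, loose at the left side. Origin: centre of its underside.
- stain_bottle: Small amber bottle with a white cap, 38 mm diameter, 88 mm tall, loose at the right side. Origin: centre of its underside.

How it is judged:
By the outcome, as a careful person would: the job done as asked, in the order asked, and still so for the second after the job is handed in, while the arm keeps its last pose, push and grip.
It also fails if it takes over 67 s, if anything falls off the work surface, if the arm or the gripper's body presses on something with over 40 N, if the wrist force passes 120 N, or if a joint passes its speed limit or range.

## Working session

There is one attempt and no reset: what is moved stays moved. The work goes in short steps, Python scripts to look and compute and a shell command to move; the robot and the scene stay as the last step left them, time stands still between calls to the robot, and variables do not carry over. Pictures are saved under pics/ and viewed, at most 10 in all, crops included, and the job is handed in when it is done.

```bash
mkdir -p pics; cat > h.py <<'E'
import numpy as np, cv2
from workcell import readout, imaging, bot, spotter
from scipy.spatial.transform import Rotation as R
def cam(name):
    o=readout.get_obs(); p,d=imaging.camera(name); i=imaging.camera_info(name)
    f=p.shape[0]/2/np.tan(np.radians(i['vertical_fov']/2))
    if name=='wrist':
        T=np.eye(4);T[:3,:3]=R.from_euler('xyz',o['tcp_rot'],degrees=True).as_matrix();T[:3,3]=o['ee_pos'];T=T@np.array(i['tool_from_camera'])
    else: T=np.array(i['extrinsics'])
    return p,d,dict(f=f,cx=i['cx'],cy=i['cy'],k1=i['k1'],T=T)
def ray(c,uv):
    a=np.array([(uv[0]-c['cx'])/c['f'],(uv[1]-c['cy'])/c['f']]);s=a.copy()
    for _ in range(30): s=a/(1+c['k1']*(s@s))
    return np.array([s[0],s[1],1])
def atz(c,uv,z):
    r=c['T'][:3,:3]@ray(c,uv);o=c['T'][:3,3];return o+r*(z-o[2])/r[2]
def atd(c,uv,d): return (c['T']@np.append(ray(c,uv)*d,1))[:3]
def cloud(c,d):
    h,w=d.shape;v,u=np.mgrid[:h,:w];a=np.stack([(u-c['cx'])/c['f'],(v-c['cy'])/c['f']],-1);s=a.copy()
    for _ in range(20): s=a/(1+c['k1']*(s**2).sum(-1,keepdims=True))
    P=np.concatenate([s,np.ones((h,w,1))],-1)*d[...,None]
    return P@c['T'][:3,:3].T+c['T'][:3,3]
def save(n,p): cv2.imwrite('pics/'+n,cv2.cvtColor(p,cv2.COLOR_RGB2BGR))
E
python3 - <<'E'
from h import *
print(readout.get_obs())
for n in ['top','side']:
    p,d,c=cam(n);save(n+'0.png',p);print(n,c['T'][:3,3],c['k1'])
    for t in ['mixer','power_key_top','touch_key_top','cup_seat','rack','urine_tube']:
        m=spotter.mark_of(n,t)[:2];b=spotter.spot_in(n,t)[:1]
        for x in m:
            u,v=map(int,x['uv']);print(t,np.round(x['uv'],1),round(x['confidence'],2),np.round(atd(c,x['uv'],d[v,u]),4))
        print('  box',[(np.round(x['box'],1),round(x['confidence'],2)) for x in b])
E
```

```text
{'time': 0.0, 'q': array([-7.60324924e+01,  5.01251786e+00,  1.00324975e+01,  9.50999944e+01,
        1.66905910e-03,  9.00018288e+01]), 'qd': array([ 0.04083625,  0.09216311, -0.05154939,  0.11031823, -0.05934733,
        0.09647318]), 'joint_efforts': array([ 5.37518899e-04, -5.20387101e+01,  4.64803398e+01,  1.62975682e-02,
        2.00653710e-05,  6.10547644e-06]), 'ee_pos': array([ 0.13270383, -0.53350038,  0.23055195]), 'tcp_rot': array([-1.79919985e+02, -1.66650348e-03,  1.39656764e+01]), 'wrist_force': array([-0.40797093,  0.44517718, -0.08045851]), 'torque': array([ 0.04470315, -0.06474108,  0.01174247]), 'grasp_force': 0.0, 'opening': 0.08504746121315856}
top [ 0.39661739 -0.00955617  1.17552484] -0.11245303623907012
mixer [303.  221.1] 0.63 [ 0.5418 -0.162   0.0828]
  box [(array([198.6, 220.8,  10.8,  13.6]), 0.72)]
power_key_top [286.3 237.7] 0.44 [ 0.4912 -0.1132  0.0726]
  box [(array([103.6, 226.8,  58.2,  37. ]), 0.49)]
  box [(array([195.9, 155. ,  26.6,  32.6]), 0.7)]
cup_seat [316.8 192.6] 0.48 [ 0.6215 -0.1961  0.1276]
  box [(array([316.1, 192.4,  13.7,  14.9]), 0.58)]
rack [195.  224.8] 0.96 [0.5224 0.1666 0.0603]
  box [(array([190.3, 222.3,  62.8,  44.7]), 0.61)]
urine_tube [191.3 227.3] 0.63 [0.5147 0.1782 0.0563]
  box [(array([185.4, 227.6,   4.8,   6. ]), 0.4)]
side [0.32690309 0.8570425  1.01827606] 0.04647902142706235
mixer [279.2 186. ] 0.59 [ 0.5457 -0.0987  0.0637]
  box [(array([279.4, 176.4,  75.7,  64.9]), 0.8)]
power_key_top [299.  183.8] 0.54 [ 0.4845 -0.1343  0.0584]
  box []
touch_key_top [304.1 178.9] 0.55 [ 0.4728 -0.1622  0.0596]
  box []
cup_seat [265.2 155.1] 0.64 [ 0.6166 -0.1682  0.1277]
  box [(array([265.2, 151.8,  11.2,   8.2]), 0.53)]
rack [260.1 263.5] 0.8 [0.518  0.218  0.0554]
  box [(array([259.1, 261.4,  58.7,  71.5]), 0.56)]
urine_tube [263.4 267.8] 0.52 [0.504  0.2318 0.0592]
  box []
```

```bash
python3 - <<'E'
import cv2
a=cv2.imread('pics/top0.png')[140:290,120:380];cv2.imwrite('pics/top0c.png',cv2.resize(a,None,fx=3,fy=3,interpolation=2))
E
```

```text
(no output)
```

View pics/top0c.png

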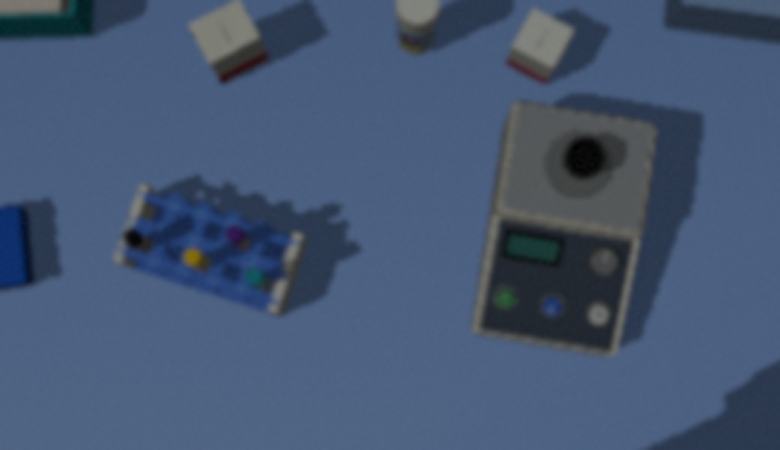

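View pics/side0.png

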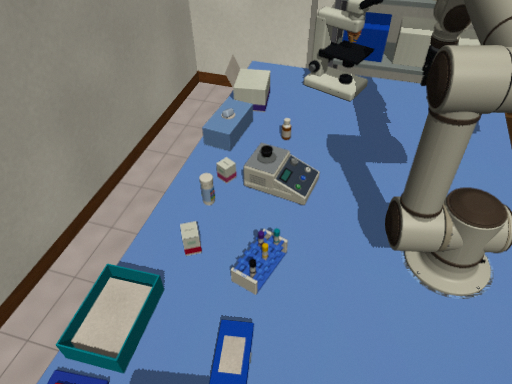

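Top crop (×3, offset 120,140): green key (505,298), blue (551,306), white (598,314), cup (584,157), yellow cap (193,258) with an empty hole behind it and teal/black as its y-neighbours. The side view agrees.

```bash
python3 - <<'E'
from h import *
p,d,c=cam('top')
for n,x,y,z in [('green',505,298,.0665),('blue',551,306,.0665),('white',598,314,.0665),('cup',584,157,.145),('ycap',193,258,.116),('teal',254,276,.116),('purple',237,236,.116),('black',133,239,.116)]:
    print(n,np.round(atz(c,(x/3+120,y/3+140),z),4))
print(imaging.camera_info('wrist'))
E
```

```text
green [ 0.4869 -0.12    0.0665]
blue [ 0.4802 -0.1667  0.0665]
white [ 0.4735 -0.2145  0.0665]
cup [ 0.6183 -0.1868  0.145 ]
ycap [0.5115 0.1889 0.116 ]
teal [0.4961 0.1283 0.116 ]
purple [0.5346 0.1471 0.116 ]
black [0.528  0.2494 0.116 ]
{'vertical_fov': 63.96859426509347, 'cx': 255.94538018199364, 'cy': 187.05470057178144, 'k1': -0.0842566431118596, 'tool_from_camera': array([[-5.75210058e-04, -9.63750143e-01, -2.66805794e-01,
         6.75161728e-02],
       [ 9.99999649e-01, -7.17110527e-04,  4.34419038e-04,
        -6.91207364e-04],
       [-6.10000654e-04, -2.66805450e-01,  9.63750216e-01,
        -1.43555322e-01],
       [ 0.00000000e+00,  0.00000000e+00,  0.00000000e+00,
         1.00000000e+00]])}
```

```bash
R='{"rotation":[0,0,-22],"translation":[345,375,40],"grip":0}'; python3 -m jog '[{"rotation":[0,0,-4],"translation":[35,35,30],"grip":0},{"rotation":[0,0,-8],"translation":[70,70,40],"grip":0},{"rotation":[0,0,-12],"translation":[105,105,40],"grip":0},{"rotation":[0,0,-16],"translation":[140,140,40],"grip":0},{"rotation":[0,0,-22],"translation":[175,175,40],"grip":0},{"rotation":[0,0,-22],"translation":[210,210,40],"grip":0},{"rotation":[0,0,-22],"translation":[245,245,40],"grip":0},{"rotation":[0,0,-22],"translation":[280,280,40],"grip":0},{"rotation":[0,0,-22],"translation":[315,315,40],"grip":0},{"rotation":[0,0,-22],"translation":[340,345,40],"grip":0},{"rotation":[0,0,-22],"translation":[345,375,40],"grip":0},{"rotation":[0,0,-22],"translation":[345,375,40],"grip":0},{"rotation":[0,0,-22],"translation":[345,375,40],"grip":0},{"rotation":[0,0,-22],"translation":[345,375,40],"grip":0}]' 40
python3 - <<'E'
from h import *
p,d,c=cam('wrist');save('w1.png',p)
for t in ['power_key_top','touch_key_top','cup_seat']:
    for x in spotter.mark_of('wrist',t)[:2]:
        u,v=map(int,x['uv']);print(t,np.round(x['uv'],1),round(x['confidence'],2),np.round(atd(c,x['uv'],d[v,u]),4),np.round(atz(c,x['uv'],.0665),4))
E
```

```text
time: 2.75
ee_pos: [0.4775, -0.1594, 0.2714]
tcp_rot: [180.0, -0.0, -8.1]
wrist_force: [0.0, -0.7, 0.5]
opening: 0.0
grasp_force: 0.0
power_key_top [217.8 159.2] 0.54 [ 0.488  -0.1163  0.0671] [ 0.4879 -0.1162  0.0665]
touch_key_top [259.  158.4] 0.72 [ 0.4825 -0.1632  0.0688] [ 0.4821 -0.1632  0.0665]
cup_seat [264.7  11.9] 0.56 [ 0.6181 -0.1864  0.1315] [ 0.635  -0.1906  0.0665]
```

View pics/w1.png

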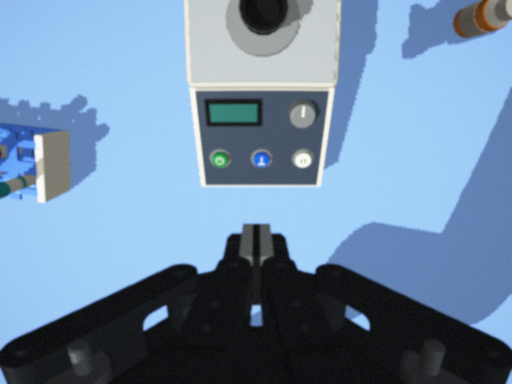

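The wrist view shows green key at (220,159), blue (261,158), white (303,159), agreeing with the top-view estimates to within 4 mm. Approaching the green key.

```bash
python3 -m jog '[{"rotation":[0,0,0],"translation":[6,41,-40],"grip":0},{"rotation":[0,0,0],"translation":[6,41,-85],"grip":0},{"rotation":[0,0,0],"translation":[6,41,-130],"grip":0},{"rotation":[0,0,0],"translation":[6,41,-170],"grip":0},{"rotation":[0,0,0],"translation":[6,41,-190],"grip":0},{"rotation":[0,0,0],"translation":[6,41,-197],"grip":0},{"rotation":[0,0,0],"translation":[6,41,-200],"grip":0},{"rotation":[0,0,0],"translation":[6,41,-200],"grip":0}]'
python3 - <<'E'
from h import *
p,d,c=cam('wrist');save('w2.png',cv2.resize(p[100:300,130:380],None,fx=3,fy=3))
E
```

```text
time: 3.75
ee_pos: [0.4843, -0.1181, 0.0723]
tcp_rot: [180.0, -0.1, -8.1]
wrist_force: [0.2, 0.3, 0.1]
opening: -0.0002
grasp_force: 0.0
```

View pics/w2.png

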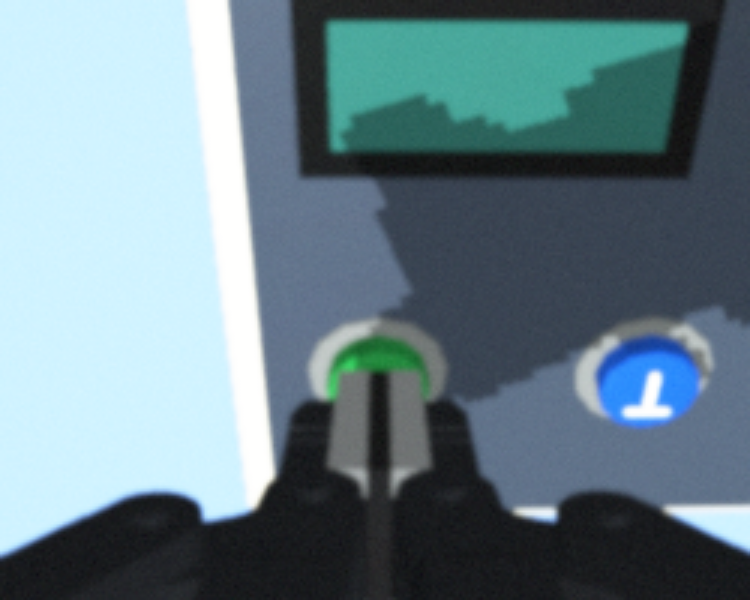

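Fingertips (378,375) sit centred on the green key, blue clear at (650,380). Pressing down in small steps.

```bash
python3 -m jog '[{"rotation":[0,0,0],"translation":[0,0,-2],"grip":0},{"rotation":[0,0,0],"translation":[0,0,-4],"grip":0},{"rotation":[0,0,0],"translation":[0,0,-5],"grip":0},{"rotation":[0,0,0],"translation":[0,0,-5],"grip":0}]'
```

```text
time: 4.2
ee_pos: [0.484, -0.1178, 0.0666]
tcp_rot: [180.0, -0.0, -8.0]
wrist_force: [0.9, 0.5, 2.4]
opening: 0.0001
grasp_force: 0.9
```

```bash
python3 -m jog '[{"rotation":[0,0,0],"translation":[0,0,-1],"grip":0},{"rotation":[0,0,0],"translation":[0,0,-2],"grip":0},{"rotation":[0,0,0],"translation":[0,0,-2],"grip":0}]'
```

```text
time: 4.5
ee_pos: [0.484, -0.1178, 0.0644]
tcp_rot: [180.0, -0.0, -8.0]
wrist_force: [1.1, -0.6, 4.1]
opening: 0.0004
grasp_force: 1.6
```

```bash
python3 -m jog '[{"rotation":[0,0,0],"translation":[0,0,-0.5],"grip":0},{"rotation":[0,0,0],"translation":[0,0,-1],"grip":0},{"rotation":[0,0,0],"translation":[0,0,-1],"grip":0}]'
```

```text
time: 4.8
ee_pos: [0.484, -0.1178, 0.0635]
tcp_rot: [-180.0, -0.0, -8.0]
wrist_force: [-0.0, -0.6, 5.3]
opening: -0.0
grasp_force: 2.0
```

```bash
python3 -m jog '[{"rotation":[0,0,0],"translation":[0,0,8],"grip":0},{"rotation":[0,0,0],"translation":[0,0,28],"grip":0},{"rotation":[0,0,0],"translation":[0,0,28],"grip":0},{"rotation":[0,0,0],"translation":[-6.5,-47.5,28],"grip":0},{"rotation":[0,0,0],"translation":[-6.5,-47.5,28],"grip":0},{"rotation":[0,0,0],"translation":[-6.5,-47.5,12],"grip":0},{"rotation":[0,0,0],"translation":[-6.5,-47.5,8],"grip":0},{"rotation":[0,0,0],"translation":[-6.5,-47.5,8],"grip":0}]'
python3 - <<'E'
from h import *
p,d,c=cam('wrist');save('w3.png',cv2.resize(p[100:300,130:380],None,fx=3,fy=3))
E
```

```text
time: 5.6
ee_pos: [0.4765, -0.1648, 0.0702]
tcp_rot: [-180.0, 0.1, -8.0]
wrist_force: [0.3, -0.6, 0.1]
opening: -0.0001
grasp_force: 0.0
```

View pics/w3.png

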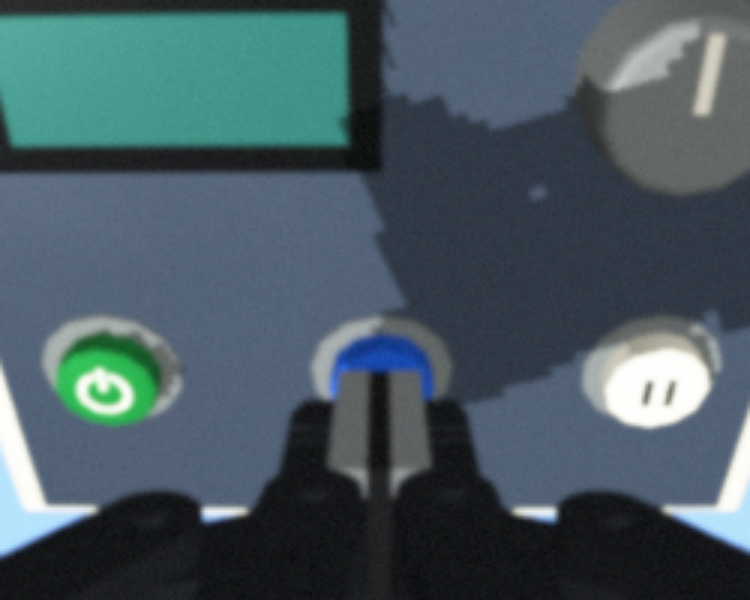

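Green is back out at (108,380); the fingertips (380,375) are centred on the blue key, with the white key well clear at (655,385). Pressing blue.

```bash
python3 -m jog '[{"rotation":[0,0,0],"translation":[0,0,-2],"grip":0},{"rotation":[0,0,0],"translation":[0,0,-4],"grip":0},{"rotation":[0,0,0],"translation":[0,0,-6],"grip":0},{"rotation":[0,0,0],"translation":[0,0,-7],"grip":0},{"rotation":[0,0,0],"translation":[0,0,-7],"grip":0}]'
```

```text
time: 6.15
ee_pos: [0.4776, -0.1652, 0.0646]
tcp_rot: [-180.0, -0.1, -8.0]
wrist_force: [1.3, 0.2, 4.0]
opening: -0.0004
grasp_force: 1.6
```

```bash
python3 -m jog '[{"rotation":[0,0,0],"translation":[0,0,-1],"grip":0},{"rotation":[0,0,0],"translation":[0,0,-1],"grip":0},{"rotation":[0,0,0],"translation":[0,0,-1],"grip":0}]'
python3 -m jog '[{"rotation":[0,0,0],"translation":[0,0,10],"grip":0},{"rotation":[0,0,0],"translation":[0,0,50],"grip":0},{"rotation":[0,0,0],"translation":[0,0,95],"grip":0},{"rotation":[0,0,8],"translation":[0,20,135],"grip":0},{"rotation":[0,0,16],"translation":[10,55,170],"grip":20},{"rotation":[0,0,24],"translation":[20,90,190],"grip":60},{"rotation":[0,0,32],"translation":[30,130,200],"grip":60},{"rotation":[0,0,40],"translation":[34,170,200],"grip":60},{"rotation":[0,0,48],"translation":[34,210,200],"grip":60},{"rotation":[0,0,56],"translation":[34,250,200],"grip":60},{"rotation":[0,0,64],"translation":[34,290,200],"grip":60},{"rotation":[0,0,72],"translation":[34,325,200],"grip":60},{"rotation":[0,0,80],"translation":[34,350,200],"grip":60},{"rotation":[0,0,84],"translation":[34,354,200],"grip":60},{"rotation":[0,0,84],"translation":[34,354,200],"grip":60},{"rotation":[0,0,84],"translation":[34,354,200],"grip":60}]'
python3 - <<'E'
from h import *
p,d,c=cam('wrist');save('w4.png',p);np.savez('w4.npz',p=p,d=d,**c)
for t in ['urine_tube','rack']:
    for x in spotter.mark_of('wrist',t)[:2]: print(t,np.round(x['uv'],1),round(x['confidence'],2),np.round(atz(c,x['uv'],.006),4))
    print([(np.round(x['box'],1),round(x['confidence'],2)) for x in spotter.spot_in('wrist',t)[:2]])
h=cv2.cvtColor(p,cv2.COLOR_RGB2HSV);m=(h[...,0]>20)&(h[...,0]<33)&(h[...,1]>150)&(h[...,2]>90)
P=cloud(c,d);m2=m&(P[...,2]>.108)&(P[...,2]<.125)
q=P[m2];print(m.sum(),m2.sum(),q.mean(0),np.percentile(q,[2,50,98],axis=0),np.argwhere(m2).mean(0))
E
```

```text
time: 6.45
ee_pos: [0.4775, -0.1653, 0.0636]
tcp_rot: [180.0, -0.0, -8.0]
wrist_force: [1.1, 0.3, 5.0]
opening: -0.0001
grasp_force: 2.1
time: 8.05
ee_pos: [0.511, 0.1885, 0.2633]
tcp_rot: [-180.0, 0.0, 75.8]
wrist_force: [0.5, -0.1, 1.0]
opening: 0.0601
grasp_force: 0.0
urine_tube [253.8 151.2] 0.55 [0.5092 0.1948 0.006 ]
[(array([256.5, 164.9,  20.6,  27.1]), 0.9), (array([258.2, 103. ,  12.3,  18.5]), 0.71)]
rack [267.8 156.1] 0.96 [0.5254 0.184  0.006 ]
[(array([275.5, 154.3,  80.2, 158. ]), 0.8)]
279 234 [0.51372673 0.19418565 0.11663854] [[0.50664491 0.18650822 0.11020512]
 [0.51371679 0.19429429 0.11704493]
 [0.52085476 0.20129371 0.11851245]] [168.41025641 257.60683761]
```

View pics/w4.png

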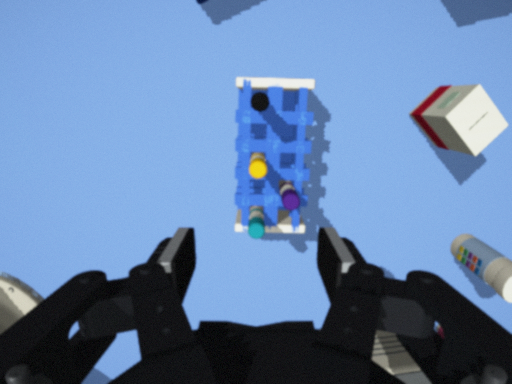

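Yellow cap at (257,168), purple one hole over at (290,200), the hole beside yellow is empty, and the rack is aligned with the tool. Descending around the cap.

```bash
python3 -m jog '[{"rotation":[0,0,0],"translation":[1.5,2,-40],"grip":50},{"rotation":[0,0,0],"translation":[1.5,2,-80],"grip":50},{"rotation":[0,0,0],"translation":[1.5,2,-110],"grip":50},{"rotation":[0,0,0],"translation":[1.5,2,-125],"grip":50},{"rotation":[0,0,0],"translation":[1.5,2,-125],"grip":50}]'
python3 - <<'E'
from h import *
p,d,c=cam('wrist');save('w5.png',p);print(readout.get_obs()['ee_pos'])
h=cv2.cvtColor(p,cv2.COLOR_RGB2HSV);m=(h[...,0]>20)&(h[...,0]<33)&(h[...,1]>150)&(h[...,2]>90)
P=cloud(c,d);m2=m&(P[...,2]>.113)&(P[...,2]<.125)
q=P[m2];print(m2.sum(),q.mean(0),np.percentile(q,[2,50,98],axis=0),np.argwhere(m2).mean(0))
E
```

```text
time: 8.8
ee_pos: [0.5119, 0.1902, 0.1366]
tcp_rot: [-179.9, 0.1, 75.9]
wrist_force: [0.6, 0.2, 0.3]
opening: 0.0501
grasp_force: 0.0
[0.51269238 0.19052333 0.13860115]
658 [0.51381771 0.19424287 0.11674529] [[0.50643089 0.1863444  0.11395943]
 [0.51377345 0.19431096 0.11688758]
 [0.52127041 0.20131651 0.11811135]] [218.03647416 257.87841945]
```

View pics/w5.png

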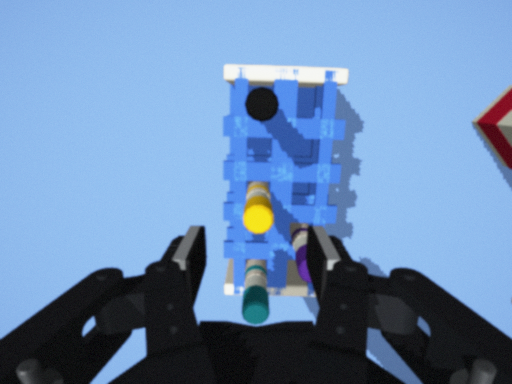

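```bash
python3 -m jog '[{"rotation":[0,0,0],"translation":[1,2.5,-10],"grip":50},{"rotation":[0,0,0],"translation":[1,2.5,-30],"grip":50},{"rotation":[0,0,0],"translation":[1,2.5,-45],"grip":50},{"rotation":[0,0,0],"translation":[1,2.5,-53],"grip":50},{"rotation":[0,0,0],"translation":[1,2.5,-53],"grip":50},{"rotation":[0,0,0],"translation":[1,2.5,-53],"grip":30},{"rotation":[0,0,0],"translation":[1,2.5,-53],"grip":20},{"rotation":[0,0,0],"translation":[1,2.5,-53],"grip":10},{"rotation":[0,0,0],"translation":[1,2.5,-53],"grip":10},{"rotation":[0,0,0],"translation":[1,2.5,-53],"grip":10},{"rotation":[0,0,0],"translation":[1,2.5,-53],"grip":10},{"rotation":[0,0,0],"translation":[1,2.5,-53],"grip":10}]' 35
```

```text
time: 10.05
ee_pos: [0.5142, 0.1934, 0.0862]
tcp_rot: [179.9, -0.1, 76.0]
wrist_force: [-0.3, -0.0, 6.5]
opening: 0.0164
grasp_force: 34.4
```

```bash
python3 -m jog '[{"rotation":[0,0,0],"translation":[0,0,5],"grip":10},{"rotation":[0,0,0],"translation":[0,0,15],"grip":10},{"rotation":[0,0,0],"translation":[0,0,30],"grip":10},{"rotation":[0,0,0],"translation":[0,0,50],"grip":10},{"rotation":[0,0,0],"translation":[0,0,75],"grip":10},{"rotation":[0,0,0],"translation":[0,0,105],"grip":10},{"rotation":[0,0,0],"translation":[0,0,135],"grip":10},{"rotation":[0,0,0],"translation":[0,0,165],"grip":10},{"rotation":[0,0,0],"translation":[0,0,185],"grip":10},{"rotation":[0,0,0],"translation":[0,0,190],"grip":10},{"rotation":[0,0,0],"translation":[0,0,190],"grip":10}]'
python3 - <<'E'
from h import *
for n in ['wrist','side']:
    p,d,c=cam(n);save(n+'6.png',p);P=cloud(c,d)
    x=spotter.spot_in(n,'urine_tube')[:2];print(n,[(np.round(b['box'],1),round(b['confidence'],2)) for b in x])
    for b in spotter.mark_of(n,'urine_tube')[:2]: print(np.round(b['uv'],1),b['confidence'])
a=cv2.imread('pics/wrist6.png')[100:384,130:380];b=cv2.imread('pics/side6.png')[120:310,200:367]
s=lambda i:cv2.resize(i,(400,int(i.shape[0]*400/i.shape[1])))
a,b=s(a),s(b);h=max(len(a),len(b));f=lambda i:cv2.copyMakeBorder(i,0,h-len(i),0,0,0)
cv2.imwrite('pics/c6.png',np.hstack([f(a),f(b)]))
E
```

```text
time: 11.15
ee_pos: [0.514, 0.1934, 0.2762]
tcp_rot: [179.9, -0.0, 76.0]
wrist_force: [0.7, -0.1, -0.5]
opening: 0.0167
grasp_force: 34.2
wrist [(array([255. , 241. ,  38. ,  99.6]), 0.83)]
side [(array([259.8, 239.8,   8.1,  14.2]), 0.57), (array([268.2, 211.2,   5.2,  28.1]), 0.56)]
[268.5 227.6] 0.43
```

View pics/c6.png

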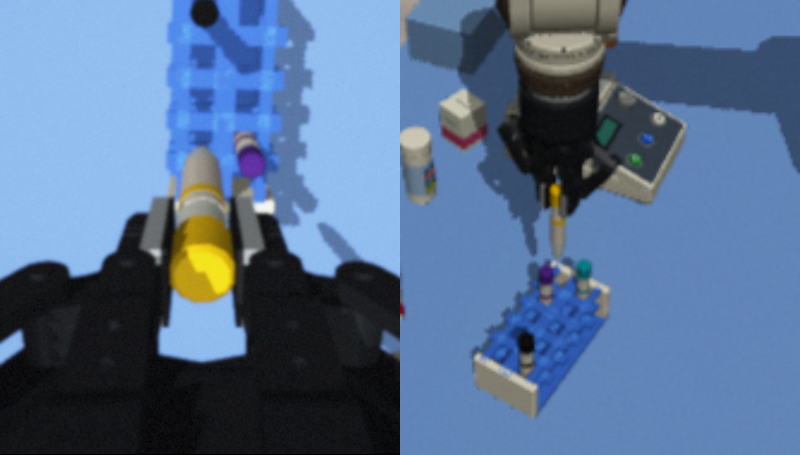

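Tube hangs upright between the pads: wrist crop cap (200,270), tip (200,155); remaining tubes untouched. Measure the tube axis in the tool frame.

```bash
python3 - <<'E'
from h import *
o=readout.get_obs();p,d,c=cam('wrist');P=cloud(c,d)
Rm=R.from_euler('xyz',o['tcp_rot'],degrees=True).as_matrix();T=(P-o['ee_pos'])@Rm
m=(d>0)&(abs(T[...,0])<.03)&(abs(T[...,1])<.016)&(T[...,2]>-.05)&(T[...,2]<.12)
q=T[m]
for z in np.arange(-.035,.1,.01):
    s=q[(abs(q[:,2]-z)<.005)]
    if len(s)>3: print(round(z,3),len(s),'y',np.round(1e3*np.percentile(s[:,1],[3,50,97]),1),'xmax',np.round(1e3*np.percentile(s[:,0],[50,95]),1))
p,d,c=cam('side');P=cloud(c,d)
h=cv2.cvtColor(p,cv2.COLOR_RGB2HSV)
m=(abs(P[...,0]-.514)<.03)&(abs(P[...,1]-.193)<.03)&(P[...,2]>.13)&(P[...,2]<.4)
v,u=np.nonzero(m)
for r in range(v.min(),v.max()+1):
    k=v==r
    if k.any(): w=P[r,u[k]];print(r,u[k].min(),u[k].max(),np.round(1e3*w.mean(0),1),p[r,int(u[k].mean())])
E
```

```text
-0.035 1971 y [-12.8  -0.5  12.6] xmax [ 2.6 11.9]
-0.025 1017 y [-13.7   0.3  13.7] xmax [ 7.9 12.1]
-0.015 595 y [-13.9  -0.1  13.9] xmax [ 8.6 12.2]
-0.005 330 y [-13.6  -0.1  13.7] xmax [ 7.4 12. ]
0.005 222 y [-8.1 -0.7  7. ] xmax [6.2 7.4]
0.015 175 y [-7.9 -0.7  7. ] xmax [6.5 7.7]
0.025 157 y [-7.9 -0.7  6.8] xmax [6.5 7.5]
0.035 123 y [-8.1 -0.8  6.6] xmax [6.4 7.4]
0.045 104 y [-7.9 -0.8  6.8] xmax [6.4 7.4]
0.055 85 y [-7.7 -0.9  6.3] xmax [6.  6.9]
0.065 18 y [-7.5 -1.2  5.4] xmax [5.8 6.5]
0.075 7 y [-4.2 -0.9  1.7] xmax [3.8 4.4]
175 253 253 [542.  198.8 378.7] [ 6  9 10]
176 253 254 [541.  198.2 375.2] [ 8 10  8]
177 253 256 [537.8 200.7 375.1] [6 7 9]
178 253 275 [516.8 207.3 383.5] [15 14 17]
179 254 275 [511.5 207.1 381.5] [13 12 13]
180 254 275 [511.2 208.1 379.4] [10  9 11]
181 256 275 [508.3 209.5 378.3] [10 10 12]
182 255 275 [509.5 209.6 374.8] [13 15 15]
183 255 275 [509.3 210.1 372.1] [12 15 16]
184 255 275 [509.3 210.2 369. ] [11 12 13]
185 255 275 [509.2 210.4 365.9] [10 12 13]
186 254 275 [511.  208.3 360.2] [11 11 12]
187 254 276 [510.3 206.1 355. ] [12 1
[... 1112 characters left out ...]
9 118  60]
213 262 268 [511.2 198.6 254.5] [140 117  37]
214 262 268 [511.4 197.7 249.7] [137 125  96]
215 262 268 [511.2 198.4 246.6] [133 126 115]
216 262 268 [511.1 198.7 243.1] [133 125 113]
217 262 268 [511.3 197.7 238. ] [134 128 115]
218 262 268 [511.1 198.4 234.9] [132 125 112]
219 263 268 [509.5 198.9 232.1] [134 127 114]
220 263 268 [509.4 199.2 228.5] [136 129 116]
221 263 268 [509.3 199.3 224.6] [134 127 116]
222 263 268 [509.6 198.  219.1] [126 127 120]
223 263 267 [510.5 199.7 216.7] [121 125 119]
224 263 267 [510.8 198.3 210.9] [122 127 121]
225 264 267 [509.6 197.6 206.5] [118 123 117]
226 264 266 [511.3 196.3 200.3] [113 116 113]
227 264 266 [511.1 196.6 196.6] [106 117 125]
```

```bash
python3 -m jog '[{"rotation":[0,0,0],"translation":[3,-12,0],"grip":10},{"rotation":[0,0,0],"translation":[11,-40,0],"grip":10},{"rotation":[0,0,0],"translation":[21,-75,0],"grip":10},{"rotation":[0,0,0],"translation":[32,-115,0],"grip":10},{"rotation":[0,0,0],"translation":[43,-155,0],"grip":10},{"rotation":[0,0,0],"translation":[54,-195,0],"grip":10},{"rotation":[0,0,0],"translation":[65,-235,0],"grip":10},{"rotation":[0,0,0],"translation":[76,-275,0],"grip":10},{"rotation":[0,0,0],"translation":[87,-315,0],"grip":10},{"rotation":[0,0,0],"translation":[96,-345,0],"grip":10},{"rotation":[0,0,0],"translation":[102,-368,0],"grip":10},{"rotation":[0,0,0],"translation":[105,-379,0],"grip":10},{"rotation":[0,0,0],"translation":[105,-379,-10],"grip":10},{"rotation":[0,0,0],"translation":[105,-379,-20],"grip":10},{"rotation":[0,0,0],"translation":[105,-379,-35],"grip":10},{"rotation":[0,0,0],"translation":[105,-379,-40],"grip":10},{"rotation":[0,0,0],"translation":[105,-379,-40],"grip":10},{"rotation":[0,0,0],"translation":[105,-379,-40],"grip":10}]'
python3 - <<'E'
from h import *
p,d,c=cam('wrist');save('w7.png',p);P=cloud(c,d)
for t in ['cup_seat','urine_tube']:
    for x in spotter.mark_of('wrist',t)[:2]: print(t,np.round(x['uv'],1),round(x['confidence'],2),np.round(atz(c,x['uv'],.145),4))
b,d2,c2=cam('side');save('s7.png',b)
s=lambda i:cv2.resize(i,(400,int(i.shape[0]*400/i.shape[1])))
a,b=s(p[100:330,130:380]),s(b[110:220,210:340]);h=max(len(a),len(b));f=lambda i:cv2.copyMakeBorder(i,0,h-len(i),0,0,0)
save('c7.png',np.hstack([f(a),f(b)]))
E
```

```text
time: 13.35
ee_pos: [0.6187, -0.1854, 0.2359]
tcp_rot: [180.0, 0.0, 76.0]
wrist_force: [0.1, 0.3, -0.4]
opening: 0.0168
grasp_force: 34.2
cup_seat [258.2 186.8] 0.84 [ 0.621  -0.1826  0.145 ]
cup_seat [253.4 192.5] 0.68 [ 0.6162 -0.1862  0.145 ]
urine_tube [252.8 193.8] 0.81 [ 0.6155 -0.1872  0.145 ]
```

View pics/c7.png

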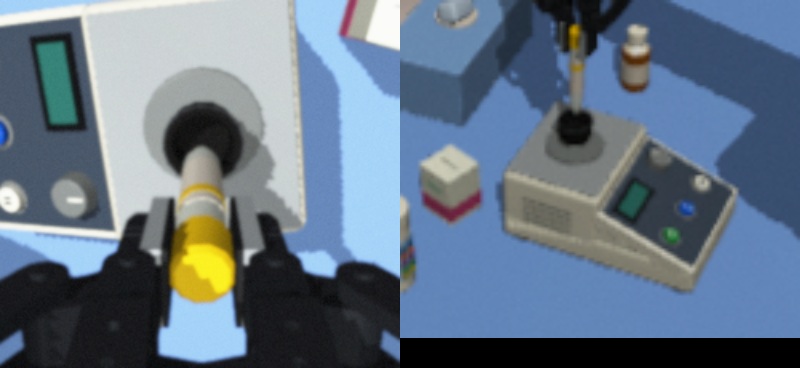

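Tube tip (203,155) is over the cup mouth (centre ~(202,141)) within about 2 mm; the side view confirms it. Lowering slowly, watching force.

```bash
python3 -m jog '[{"rotation":[0,0,0],"translation":[0.5,1.5,-5],"grip":10},{"rotation":[0,0,0],"translation":[0.5,1.5,-12],"grip":10},{"rotation":[0,0,0],"translation":[0.5,1.5,-19],"grip":10},{"rotation":[0,0,0],"translation":[0.5,1.5,-23],"grip":10},{"rotation":[0,0,0],"translation":[0.5,1.5,-26],"grip":10},{"rotation":[0,0,0],"translation":[0.5,1.5,-28],"grip":10},{"rotation":[0,0,0],"translation":[0.5,1.5,-28],"grip":10},{"rotation":[0,0,0],"translation":[0.5,1.5,-28],"grip":10}]'
```

```text
time: 14.35
ee_pos: [0.6193, -0.1843, 0.2078]
tcp_rot: [180.0, 0.0, 76.0]
wrist_force: [-1.4, -0.5, 3.8]
opening: 0.0168
grasp_force: 34.6
```

```bash
for i in 1 2 3; do python3 -m jog '[{"rotation":[0,0,0],"translation":[0,0,-0.6],"grip":10},{"rotation":[0,0,0],"translation":[0,0,-0.6],"grip":10}]' | grep -E 'ee_pos|force'; done; for i in 1 2 3 4; do python3 -m jog '[{"rotation":[0,0,0],"translation":[0,0,0],"grip":10}]' | grep wrist; done
```

```text
ee_pos: [0.6193, -0.1843, 0.2069]
wrist_force: [-0.9, 0.6, 3.4]
grasp_force: 34.6
ee_pos: [0.6193, -0.1843, 0.2062]
wrist_force: [-1.7, 0.0, 4.2]
grasp_force: 34.7
ee_pos: [0.6193, -0.1842, 0.2055]
wrist_force: [0.3, 0.1, 5.1]
grasp_force: 34.7
wrist_force: [-0.2, 1.7, 4.5]
wrist_force: [-1.1, 0.4, 4.6]
wrist_force: [-0.9, 0.2, 4.5]
wrist_force: [-0.9, -0.2, 4.9]
```

Force ≈5 N (net of tube weight) and geometry ≈4.7 mm agree. A hair deeper, then hold for >5 s.

```bash
for i in 1 2 3 4; do python3 -m jog '[{"rotation":[0,0,0],"translation":[0,0,-0.05],"grip":10},{"rotation":[0,0,0],"translation":[0,0,-0.05],"grip":10},{"rotation":[0,0,0],"translation":[0,0,-0.05],"grip":10},{"rotation":[0,0,0],"translation":[0,0,-0.05],"grip":10},{"rotation":[0,0,0],"translation":[0,0,-0.05],"grip":10},{"rotation":[0,0,0],"translation":[0,0,-0.05],"grip":10},{"rotation":[0,0,0],"translation":[0,0,-0.05],"grip":10},{"rotation":[0,0,0],"translation":[0,0,-0.05],"grip":10},{"rotation":[0,0,0],"translation":[0,0,-0.05],"grip":10},{"rotation":[0,0,0],"translation":[0,0,-0.05],"grip":10},{"rotation":[0,0,0],"translation":[0,0,-0.05],"grip":10},{"rotation":[0,0,0],"translation":[0,0,-0.05],"grip":10},{"rotation":[0,0,0],"translation":[0,0,-0.05],"grip":10},{"rotation":[0,0,0],"translation":[0,0,-0.05],"grip":10},{"rotation":[0,0,0],"translation":[0,0,-0.05],"grip":10},{"rotation":[0,0,0],"translation":[0,0,-0.05],"grip":10},{"rotation":[0,0,0],"translation":[0,0,-0.05],"grip":10},{"rotation":[0,0,0],"translation":[0,0,-0.05],"grip":10},{"rotation":[0,0,0],"translation":[0,0,-0.05],"grip":10},{"rotation":[0,0,0],"translation":[0,0,-0.05],"grip":10}]' | grep -E 'time|ee_pos|wrist'; done
python3 - <<'E'
from h import *
p,d,c=cam('wrist');b,d2,c2=cam('side');o=readout.get_obs()
P=cloud(c,d);r=np.hypot(P[...,0]-.619,P[...,1]+.1855)
k=(r>.0165)&(r<.0195)&(P[...,2]>.12)&(p.max(-1)<70);print('rim z',np.percentile(P[...,2][k],[50,80,95]),k.sum())
s=lambda i:cv2.resize(i,(400,int(i.shape[0]*400/i.shape[1])))
a,b=s(p[100:330,130:380]),s(b[110:300,210:340]);h=max(len(a),len(b));f=lambda i:cv2.copyMakeBorder(i,0,h-len(i),0,0,0)
save('c8.png',np.hstack([f(a),f(b)]))
E
```

```text
time: 17.35
ee_pos: [0.6193, -0.1842, 0.2054]
wrist_force: [-0.8, 0.3, 4.5]
time: 19.35
ee_pos: [0.6193, -0.1842, 0.2054]
wrist_force: [-1.5, 0.6, 4.3]
time: 21.35
ee_pos: [0.6193, -0.1842, 0.2053]
wrist_force: [-0.6, 0.3, 4.2]
time: 23.35
ee_pos: [0.6193, -0.1842, 0.2053]
wrist_force: [-0.3, 0.1, 4.6]
rim z [0.25170681 0.26367188 0.29732494] 1443
```

View pics/c8.png

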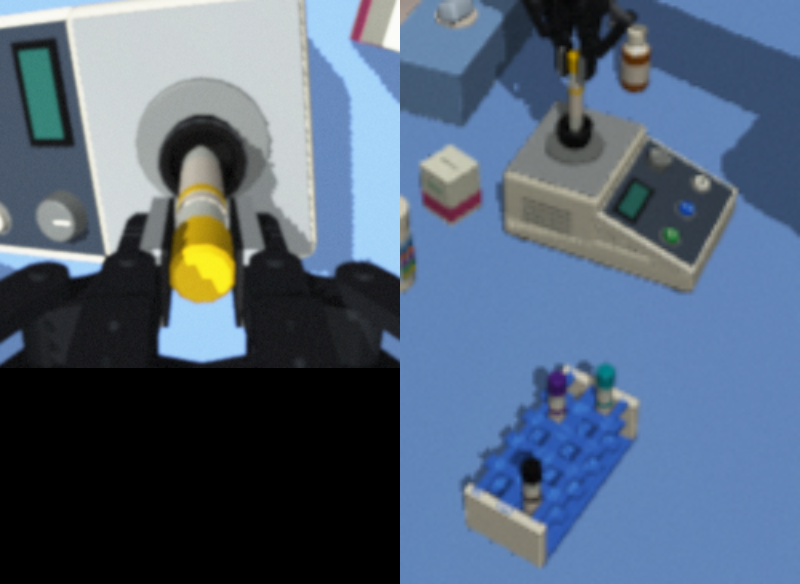

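The tube stands upright in the sunken cup, the other tubes and items are where they were, and it has been held for over 8 s.

```bash
python3 -c "
from workcell import bot
print(bot.job_done())"
```

```text
the job is handed in; nothing more can be done
None
```

I pressed and released the green key and then the blue key without touching the white one, and the yellow-capped tube is still held upright in the cup, pressed down about 4.8 mm (estimated from force and tool height, as the cup travel could not be read directly) for over 8 s; the job was handed in at about 23 s.

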